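# Load the dust-off box, lock its cover and blow the plaques clean

## Task

Lay every fish plaque on the table flat on the floor of the dust-off box, fish side up and none on top of another, then slide the clear cover fully shut and lock both of its studs: push each one in, turn it a quarter turn clockwise (seen from above) and let it spring back locked. Then squeeze the air gun's trigger home, keep it there for a full second, and let it go. Leave everything else on the table where it is.

Things in the scene. Friction and masses are not known exactly. Their poses are not given: they have to be found in the camera images.
- dustbox: Grey steel box fixed to the table. Origin on the table under the centre of its open-topped bay; x across its two rails, y along them, z up. Bay 140 (x) by 160 (y) mm inside; rails beside it 38 mm wide, y -90 to +280 mm, end walls 10 mm thick; all 50 mm high. The cover parks on the rails at +y; an air gun is clamped at the -y end.
- bay_floor (a point): Centre of the bay's floor, 6 mm above the table; axes as the dust-off box.
- cover (a joint): Slide of the clear cover with aluminium edges (200 by 180 by 6 mm, its top 58 mm above the table), m: 0 = fully shut over the bay (stop), grows towards +y of the box, 0.185 = fully open. Friction about 1.5 N; it stays where it is left.
- cover_grip (a point): On the cover's upright aluminium grip tab, which stands at the middle of the cover: 40 mm along x, 10 mm thick along y, its top 84 mm above the table; this point is its centre, 74 mm above the table; moves with the cover; axes as the dust-off box.
- plaque1: Plaque: plywood slab 54 (x) by 36 (y) by 18 mm with a small raised plaster fish on top (24 mm high in all), about 70 g. Origin at the centre of the underside, z up. May be absent.
- plaque2: Another plaque, same as plaque1. May be absent.
- plaque3: Another plaque, same as plaque1. May be absent.
- plaque4: Another plaque, same as plaque1. May be absent.
- tape_roll: Bystander: small paper tape roll lying flat, 48 mm across, 18 mm high; origin centre of underside.
- spatula: Bystander: spatula 180 mm long lying flat.
- tub: Bystander: white plastic tub, 90 mm across, 60 mm high; origin centre of underside.
- jar: Bystander: closed jar, 64 mm across, 90 mm high; origin centre of underside.
- gauze_roll: Bystander: gauze roll standing on end, 68 mm across, 100 mm high; origin centre of underside.
- sanding_block: Bystander: cork sanding block 70 by 40 by 30 mm; origin centre of underside.
- brush: Bystander: brush 140 mm long lying flat.
- stud_near (a point): Top centre of the steel stud on the cover's near edge, at x = -88 mm, y = 0 of the cover. Head: flange 28 mm across, 4 mm thick, with an upright wing 26 mm long (this point's y axis), 10 mm thick (its x axis), 22 mm tall, top 96 mm above the table when sprung out. Turns and sinks with the stud. Unlocked, the wing lies along y of the box; locked, along x.
- stud_near_in (a joint): How far that stud is pushed in, m: 0 = sprung out, 0.011 = bottomed. Spring 3 N at 0, about 11 N when bottomed. It must be pushed in at least 0.0095 before it turns freely, and can only be pushed in with the cover shut (its bolt enters the rail); locked and let go it springs back to about 0.0045 and stays.
- stud_near_turn (a joint): Turn of that stud, rad, clockwise seen from above: 0 to 0.2 = unlocked, 1.35 and more = locked side, 1.52 = stop. If not turned past 1.32 before let go it does not lock.
- stud_far (a point): Top centre of the steel stud on the cover's far edge, at x = +88 mm, y = 0 of the cover. Head: flange 28 mm across, 4 mm thick, with an upright wing 26 mm long (this point's y axis), 10 mm thick (its x axis), 22 mm tall, top 96 mm above the table when sprung out. Turns and sinks with the stud. Unlocked, the wing lies along y of the box; locked, along x.
- stud_far_in (a joint): How far that stud is pushed in, m: 0 = sprung out, 0.011 = bottomed. Spring 3 N at 0, about 11 N when bottomed. It must be pushed in at least 0.0095 before it turns freely, and can only be pushed in with the cover shut (its bolt enters the rail); locked and let go it springs back to about 0.0045 and stays.
- stud_far_turn (a joint): Turn of that stud, rad, clockwise seen from above: 0 to 0.2 = unlocked, 1.35 and more = locked side, 1.52 = stop. If not turned past 1.32 before let go it does not lock.
- trigger (a joint): Sprung trigger of the air gun, rad: 0 = released, 0.24 = squeezed home (stop), closing towards the grip. About 2 N at the top to start it, 8 N to hold it home; it springs back by itself. Hinged 48 mm above the table at y = -146 mm of the box, steel bar 18 mm wide (x), 10 mm thick (y), its top 124 mm above the table.
- trigger_pad (a point): On the trigger's front face (the face away from the grip, towards +y), 115 mm above the table when released; moves with the trigger, about 16 mm towards -y when squeezed home.
- gun_grip (a point): Centre line of the air gun's fixed black grip, which stands handle up: 26 (x) by 24 (y) mm, top 135 mm above the table; this point is 115 mm above the table, at y = -185 mm of the box. Grip and released trigger measure 56 mm over both here (22 mm gap between), 40 mm squeezed home. Axes as the dust-off box.
Mind the look-alikes: they are no part of the job. Leave any yellow look-alike of the plaque4 alone. Leave any orange look-alike of the plaque3 alone.

How it is judged:
On the way, in this order (a step that is already met when the one before it is completed fails the run):
1. every plaque that is there lies flat on the bay's floor, let go (x of plaque1 in the frame of dustbox between -0.07 and 0.07 m and y of plaque1 in the frame of dustbox between -0.08 and 0.08 m and height (world z) of each of plaque1, plaque2, plaque3, plaque4 below 0.012 m and angle between each of plaque1, plaque2, plaque3, plaque4's own z axis and vertical below 0.15 rad and x of plaque2 in the frame of dustbox between -0.07 and 0.07 m and y of plaque2 in the frame of dustbox between -0.08 and 0.08 m and x of plaque3 in the frame of dustbox between -0.07 and 0.07 m and y of plaque3 in the frame of dustbox between -0.08 and 0.08 m and x of plaque4 in the frame of dustbox between -0.07 and 0.07 m and y of plaque4 in the frame of dustbox between -0.08 and 0.08 m and contact force between the fingers and plaque1 below 0.5 N and contact force between the fingers and plaque2 below 0.5 N and contact force between the fingers and plaque3 below 0.5 N and contact force between the fingers and plaque4 below 0.5 N), for 0.2 s.
2. the cover is slid shut (value of joint cover below 0.005 m), for 0.2 s.
3. both studs are pushed in, turned and sprung back locked (value of joint each of stud_near_turn, stud_far_turn above 1.2 rad and value of joint stud_near_in between 0.003 and 0.0065 m and value of joint stud_far_in between 0.003 and 0.0065 m), for 0.2 s.
4. the trigger is squeezed home and held there (value of joint trigger above 0.17 rad), for 0.8 s.
5. the trigger is let go (value of joint trigger below 0.03 rad), for 0.2 s.
At the end, for the whole second after the job is handed in: Each plaque at rest in the bay, underside < 6 mm above its floor, tilt < 0.15 rad; cover within 6 mm of shut; both studs turned > 1.2 rad and sprung back to 3-6.5 mm in; trigger below 0.03 rad again after being beyond 0.17 rad for 0.8 s (all of step 3 and x of plaque1 in the frame of dustbox between -0.07 and 0.07 m and y of plaque1 in the frame of dustbox between -0.08 and 0.08 m and height (world z) of each of plaque1, plaque2, plaque3, plaque4 below 0.012 m and angle between each of plaque1, plaque2, plaque3, plaque4's own z axis and vertical below 0.15 rad and x of plaque2 in the frame of dustbox between -0.07 and 0.07 m and y of plaque2 in the frame of dustbox between -0.08 and 0.08 m and x of plaque3 in the frame of dustbox between -0.07 and 0.07 m and y of plaque3 in the frame of dustbox between -0.08 and 0.08 m and x of plaque4 in the frame of dustbox between -0.07 and 0.07 m and y of plaque4 in the frame of dustbox between -0.08 and 0.08 m and value of joint cover below 0.006 m and value of joint trigger below 0.03 rad and linear speed of each of plaque1, plaque2, plaque3, plaque4 below 0.02 m/s); the robot touches nothing.
It fails at once if a bystander (tape roll, spatula, tub, jar, gauze roll, sanding block or brush) is moved more than 6 cm (distance of any of tape_roll, spatula, tub, jar, gauze_roll, sanding_block, brush from where it was at the start of the episode above 0.06 m).
Of plaque1, plaque2, plaque3, plaque4 only 3 to 4 are there at a start; the rules pass over those that are not, and their reading is None.
At some moment in a run one of plaque1, plaque2, plaque3, plaque4 may be knocked a few centimetres aside while the robot is not near it.
Once in a run the grip may slacken for a moment while it holds something.
It also fails if it takes over 200 s, if anything falls off the work surface, if the arm or the gripper's body presses on something with over 40 N, if the wrist force passes 120 N, or if a joint passes its speed limit or range.

## Robot

A 6-joint arm with a two-finger parallel gripper is mounted at the origin on the work surface. World frame = base frame: x ahead of the robot, y to its left, z up, the work surface at z = 0. Lengths are in m, angles in rad, forces in N, time in s.
With the tool pointing down it reaches from about 0.35 to 0.725 m from the base axis. Payload 4.3 kg.
Tool frame: the origin (TCP) lies midway between the tips of the shut fingers; the grasp point (between the pads) lies 19 mm behind it; z points along the fingers, y is the line along which they close (so a half turn about z gives the same grasp; the last joint's range is limited). The gripper opens to 85 mm and grips with 20 to 120 N. Pads are 22 mm wide; open, the fingers measure 114 mm over their backs; the gripper's body (76 mm by 85 mm) begins 54 mm behind the grasp point. The pads swing forward as they close: fully open they stand 13 mm farther back than shut.
Start: joints at [-1.451, 0.377, 0.081, 1.274, 0, 1.46], TCP at [0.131, -0.56, 0.231] pointing down, gripper open.
Joint ranges: [-2.72, 2.72], [-0.84, 1.66], [-1.02, 1.22], [-1.77, 2.12], [-1.37, 1.28], [-3.14, 3.14]. Speed limits (rad/s): [2.57, 2.57, 3.14, 3.14, 3.14, 3.14].

## Interface

Orientations are given as a rotation vector (axis times angle).
In Python, from workcell import arm, move_gripper, planner, capture, camera_model, job, regions_of, place_of, readout gives the robot as it stands. The module is installed in compiled form; this text tells all that it offers. Calls block until the motion is done:
- arm.movep(position, orientation): joint-space move of the TCP to a pose.
- arm.movel(position, orientation=None, feed=0.15, force_limit=None): straight line of the TCP; orientation=None keeps the orientation; feed is the mean speed in m/s. With force_limit (N) it stops when the force on the tool has changed by that much, and returns True; else False.
- arm.movej(angles): joint-space move.
- move_gripper(opening, grip_force=None): finger opening in m; grip_force is the grip in N (None keeps the last); returns when the fingers have stopped.
- arm.pause(seconds).
- planner.ik(position, orientation): joint angles nearest the present ones, or None.
- capture(name): name is "side" or "top" or "wrist"; returns the picture (420x560x3 uint8, red, green, blue); there is no depth.
- camera_model(name): a dict with "fx", "fy", "cx", "cy" (pixels), "k1" (the pictures are not rectified: a ray, as slopes to the right and down, at radius r is drawn at 1 + k1 r^2 times it, then the intrinsics apply), "extrinsics" (4x4, takes a point from camera to world coordinates); the wrist camera has in their place "hand_eye" (4x4, takes a point from camera to tool coordinates, whose origin is the TCP and whose axes are the flange's). Camera axes: x right, y down, z forward; pixel columns grow to the right and rows downward; lengths in m; the calibration is good to about 2 mm. A picture is of the moment at which its call begins: read the wrist's pose just before it. camera_model takes no time and is no camera call.
A pose or a line that the arm cannot do raises arm.IKError and nothing moves.
- job.job_done(): hands the job in; it is judged then, once.
Trained networks look in the newest picture that a camera, given by its name, has taken for a name from the list of things; names that differ only in an ending like _2 or _b are one class to them, and where a whole thing is asked for, a point or a joint stands for the part that bears it (a point fixed in the world has none). Each returns a list of dicts, best first, with "confidence" (0 to 1); they miss things now and then, are a little off and sometimes report something else, mostly with a low value. They report only what shows in the picture. A call takes as long as a camera call. They do not tell look-alikes from the thing itself.
- regions_of(camera, query): "mask" (420x560 bool, what is visible of it) and "rect" ([left, top, right, bottom] as shares, 0 to 1, of the picture: columns of its width, rows of its height, round what is visible of it).
- place_of(camera, query): "centre" ([column, row] as shares, 0 to 1, of the picture: columns of its width, rows of its height: a listed point, or the origin of a listed thing).
Readings, each from a call of its own:
- readout.current_clock(): time.
- readout.current_joint_positions(): joint angles.
- readout.current_joint_velocities(): joint speeds.
- readout.current_joint_efforts(): joint torques, N m.
- readout.current_ee_pos(): TCP position.
- readout.current_eef_rot(): TCP orientation.
- readout.current_ft_force(): force on the tool from outside, world axes, zero at the start.
- readout.current_torque(): the same for the moment, N m.
- readout.current_opening(): finger opening in m.
- readout.current_gripper_force(): force on a finger pad.
Only numpy, scipy, OpenCV 4.12 (cv2) and the standard library are available. Lean on these libraries where they do the work, as an engineer would, in place of code of your own. Each camera call takes 0.05 s, during which the arm holds its last target. There are 200 camera calls.

## Working session

There is one attempt and no reset: what is moved stays moved. The work goes in short steps, each a Python script; the robot and the scene stay as the last script left them, time stands still between calls to the robot, and variables do not carry over. Pictures are saved under pics/ and viewed, at most 14 in all, crops included, and the job is handed in when it is done.

```bash
ls; mkdir -p pics; python3 - <<'E'
from workcell import *
import cv2
for n in("top","side"):
    im=capture(n); cv2.imwrite(f"pics/{n}0.png",im[:,:,::-1])
    m=camera_model(n); print(n,m)
print(camera_model("wrist"))
print(readout.current_clock(),readout.current_ee_pos(),readout.current_eef_rot())
E
```

```text
pics
top {'fx': 501.9188628322878, 'fy': 501.9188628322878, 'cx': 268.7563897228097, 'cy': 209.93613754736222, 'k1': -0.09770187424412935, 'extrinsics': array([[ 5.23001393e-03, -9.98055544e-01,  6.21110066e-02,
         4.72174504e-01],
       [-9.99985792e-01, -5.28396359e-03, -7.04376602e-04,
        -1.06852480e-01],
       [ 1.03119927e-03, -6.21064402e-02, -9.98068999e-01,
         1.28220711e+00],
       [ 0.00000000e+00,  0.00000000e+00,  0.00000000e+00,
         1.00000000e+00]])}
side {'fx': 465.51674675718533, 'fy': 465.51674675718533, 'cx': 275.73398767999856, 'cy': 209.46820437978815, 'k1': -0.05451250346331961, 'extrinsics': array([[-0.97919996, -0.10313541,  0.17472988,  0.34739053],
       [-0.20172554,  0.58729545, -0.78383089,  0.79067431],
       [-0.02177734, -0.80277465, -0.59588473,  0.75427395],
       [ 0.        ,  0.        ,  0.        ,  1.        ]])}
{'fx': 326.7772703931926, 'fy': 326.7772703931926, 'cx': 277.3624908590957, 'cy': 207.31208252300462, 'k1': -0.059338369295632847, 'hand_eye': array([[ 4.74412924e-05, -9.61741192e-01, -2.73959626e-01,
         6.99619425e-02],
       [ 9.99999911e-01, -6.90406014e-05,  4.15537428e-04,
         1.01062903e-03],
       [-4.18553799e-04, -2.73959622e-01,  9.61741104e-01,
        -1.42150627e-01],
       [ 0.00000000e+00,  0.00000000e+00,  0.00000000e+00,
         1.00000000e+00]])}
0.1 [ 0.13090816 -0.55932072  0.23045529] [-3.11909133e+00 -3.59951166e-01  5.40668084e-06]
```

View pics/top0.png

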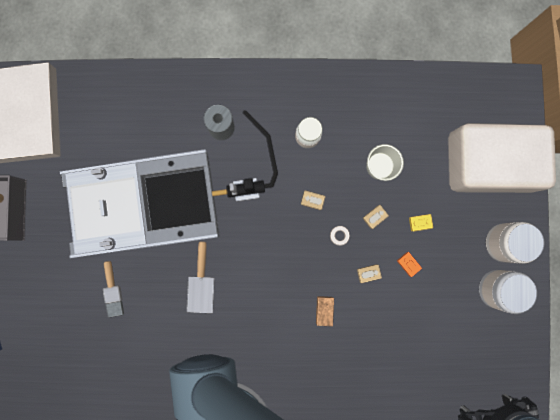

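View pics/side0.png

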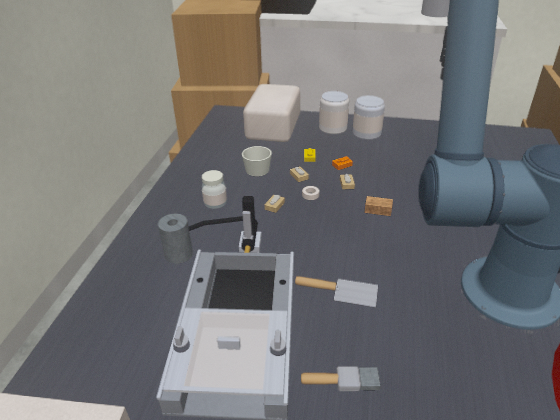

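Top view: plywood plaques at (313,200), (376,216) and (370,273). The look-alikes are yellow (421,222) and orange (410,264), and the cork sanding block is at (325,311). The box bay is near (178,200), the parked cover at (104,208) and the gun at (245,187).

```bash
cat > h.py <<'E'
from workcell import *
import numpy as np, cv2
from scipy.spatial.transform import Rotation as R
def cam(n, pose=None):
    m=camera_model(n)
    if n=="wrist":
        p,r=pose; T=np.eye(4); T[:3,:3]=R.from_rotvec(r).as_matrix(); T[:3,3]=p
        return m,T@m["hand_eye"]
    return m,m["extrinsics"]
def pose(): return readout.current_ee_pos(),readout.current_eef_rot()
def world(n,uv,z,ps=None):
    """pixels (N,2) -> world points on plane height z"""
    m,E=cam(n,ps); uv=np.atleast_2d(np.asarray(uv,float))
    d=(uv-[m["cx"],m["cy"]])/[m["fx"],m["fy"]]; s=d.copy()
    for _ in range(20): s=d/(1+m["k1"]*(s**2).sum(1,keepdims=True))
    ray=np.c_[s,np.ones(len(s))]@E[:3,:3].T; o=E[:3,3]
    return o+ray*((z-o[2])/ray[:,2])[:,None]
def proj(n,P,ps=None):
    m,E=cam(n,ps); q=(np.atleast_2d(P)-E[:3,3])@E[:3,:3]; s=q[:,:2]/q[:,2:]
    s=s*(1+m["k1"]*(s**2).sum(1,keepdims=True)); return s*[m["fx"],m["fy"]]+[m["cx"],m["cy"]]
def down(a):
    """tool down, closing direction (tool y) at world yaw a"""
    y=np.array([np.cos(a),np.sin(a),0]); z=np.array([0,0,-1.]); 
    return R.from_matrix(np.c_[np.cross(y,z),y,z]).as_rotvec()
def look(n,tag=None):
    ps=pose(); im=capture(n)
    if tag: cv2.imwrite(f"pics/{tag}.png",im[:,:,::-1])
    return im,ps
def objs(n,q,z,ps=None,im=None):
    out=[]
    for o in regions_of(n,q):
        c=max(cv2.findContours(o["mask"].astype(np.uint8),cv2.RETR_EXTERNAL,cv2.CHAIN_APPROX_NONE)[0],key=len)[:,0]
        w=world(n,c,z,ps)[:,:2]; (ctr,sz,an)=cv2.minAreaRect((w*1000).astype(np.float32))
        if sz[0]<sz[1]: sz=sz[::-1]; an+=90
        col=im[o["mask"]].mean(0).round() if im is not None else None
        out.append(dict(c=np.array(ctr)/1000,sz=np.round(sz),yaw=np.radians(an),conf=o["confidence"],col=col,px=c.mean(0).round()))
    return out
E
python3 - <<'E'
from h import *
im,_=look("top")
for o in objs("top","plaque1",0.016,None,im): print(o)
for q,z in [("bay_floor",.006),("cover_grip",.074),("stud_near",.096),("stud_far",.096),("trigger_pad",.115),("gun_grip",.115),("dustbox",0),("tape_roll",0),("sanding_block",0)]:
    print(q,[(round(o["confidence"],2),world("top",np.array(o["centre"])*[560,420],z)[0][:2].round(4)) for o in place_of("top",q)])
# box outline at z=.05
for p in [(61,172),(207,151),(217,236),(71,257),(145,176),(206,168),(213,225),(152,236)]: print(p,world("top",p,.05)[0][:2].round(4))
cv2.imwrite("pics/crop.png",cv2.resize(im[180:330,290:440,::-1],None,fx=4,fy=4,interpolation=cv2.INTER_CUBIC))
E
```

```text
{'c': array([ 0.53666699, -0.3788764 ]), 'sz': array([56., 37.]), 'yaw': np.float64(2.286185644351478), 'conf': 0.87, 'col': array([202., 184., 153.]), 'px': array([375., 216.])}
{'c': array([ 0.41558597, -0.46366309]), 'sz': array([61., 42.]), 'yaw': np.float64(0.7000356612400567), 'conf': 0.86, 'col': array([209., 124.,  70.]), 'px': array([409., 264.])}
{'c': array([ 0.57921478, -0.21871925]), 'sz': array([57., 40.]), 'yaw': np.float64(1.327599518684114), 'conf': 0.82, 'col': array([194., 177., 148.]), 'px': array([312., 199.])}
{'c': array([ 0.39414395, -0.36043921]), 'sz': array([57., 39.]), 'yaw': np.float64(1.8587302131878616), 'conf': 0.82, 'col': array([196., 178., 148.]), 'px': array([368., 273.])}
{'c': array([ 0.52139795, -0.49473883]), 'sz': array([60., 39.]), 'yaw': np.float64(1.735316798270554), 'conf': 0.77, 'col': array([221., 202.,  90.]), 'px': array([420., 222.])}
bay_floor [(0.66, array([0.5776, 0.1284]))]
cover_grip [(0.7, array([0.5534, 0.2957]))]
stud_near [(0.43, array([0.4695, 0.2852]))]
stud_far [(0.66, array([0.6443, 0.3215]))]
trigger_pad [(0.39, array([ 0.5938, -0.0126])), (0.19, array([0.5649, 0.1088])), (0.16, array([ 0.4874, -0.2687]))]
gun_grip [(0.59, array([ 0.6091, -0.0651]))]
dustbox [(0.64, array([0.5807, 0.1319]))]
tape_roll [(0.67, array([ 0.483 , -0.2924])), (0.6, array([0.5555, 0.3239]))]
sanding_block [(0.74, array([ 0.2873, -0.2493])), (0.27, array([ 0.5817, -0.2201]))]
(61, 172) [0.6417 0.4154]
(207, 151) [0.6948 0.0465]
(217, 236) [0.4841 0.019 ]
(71, 257) [0.4291 0.3832]
(145, 176) [0.6317 0.2003]
(206, 168) [0.6521 0.0483]
(213, 225) [0.511  0.0291]
(152, 236) [0.483  0.1797]
```

View pics/crop.png

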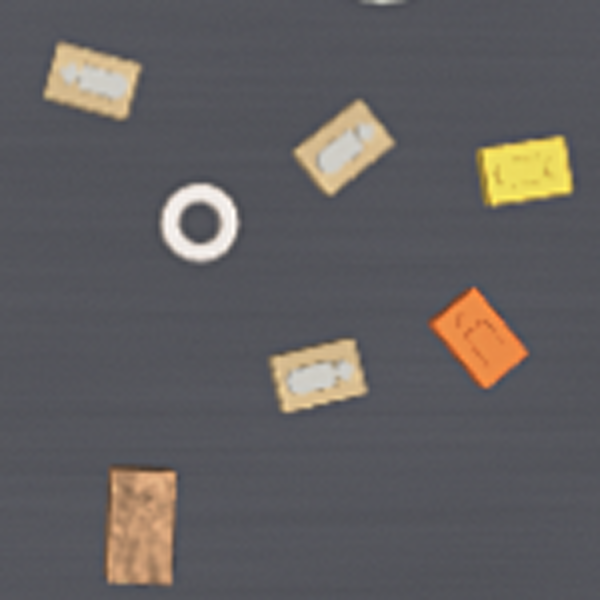

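The crop shows three natural plywood plaques, fish side up. The yellow and orange ones are the look-alikes, so plaque 4 is absent. Next I'll refine the box pose from the wrist camera.

```bash
python3 - <<'E'
from h import *
yaw=.14
for a in (yaw+np.pi/2,yaw-np.pi/2):
    print(a,planner.ik([.55,.17,.30],down(a)))
a=min((yaw+np.pi/2,yaw-np.pi/2),key=lambda a:abs((planner.ik([.55,.17,.30],down(a)) if planner.ik([.55,.17,.30],down(a)) is not None else [9]*6)[5]))
arm.movep([.53,.17,.30],down(a))
im,ps=look("wrist","w1"); print(ps,readout.current_clock())
for q,z in [("bay_floor",.006),("cover_grip",.074),("stud_near",.096),("stud_far",.096),("trigger_pad",.115),("gun_grip",.115)]:
    print(q,[(round(o["confidence"],2),(np.array(o["centre"])*[560,420]).round(),world("wrist",np.array(o["centre"])*[560,420],z,ps)[0][:2].round(4)) for o in place_of("wrist",q)])
E
```

```text
1.7107963267948967 [0.18959512 0.37575248 0.254893   1.44993684 0.         0.04959512]
-1.4307963267948964 [ 0.18959512  0.37575248  0.254893    1.44993684  0.         -3.09199754]
(array([0.53021639, 0.16927241, 0.29989965]), array([ 2.17663928e-01, -3.13390895e+00,  3.44756505e-04])) 3.6333
bay_floor [(0.78, array([238., 194.]), array([0.5742, 0.12  ]))]
cover_grip [(0.79, array([384., 212.]), array([0.5543, 0.2985]))]
stud_near [(0.98, array([395., 137.]), array([0.4668, 0.2833])), (0.65, array([378., 286.]), array([0.6404, 0.3051]))]
stud_far [(0.46, array([380., 286.]), array([0.6398, 0.3073]))]
trigger_pad [(0.73, array([100., 223.]), array([ 0.5987, -0.0155]))]
gun_grip [(0.98, array([ 54., 223.]), array([ 0.6058, -0.0671]))]
```

View pics/w1.png

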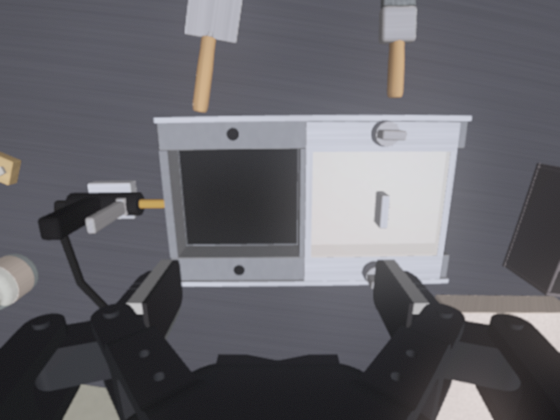

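The wrist view shows the rail holes for the studs at (233,134) and (239,270); their midpoint is the box origin.

```bash
python3 - <<'E'
from h import *
ps=(np.array([0.53021639, 0.16927241, 0.29989965]), np.array([ 2.17663928e-01, -3.13390895e+00,  3.44756505e-04]))
im=cv2.imread("pics/w1.png",0)
H=[]
for x,y in [(233,134),(239,270)]:
    w=im[y-12:y+13,x-12:x+13]; M=cv2.moments((w<70).astype(np.uint8)); c=(x-12+M['m10']/M['m00'],y-12+M['m01']/M['m00'])
    H.append(world("wrist",c,.05,ps)[0][:2]); print(c,M['m00'])
n,f=H; d=f-n; print(n,f,np.linalg.norm(d),"mid",(n+f)/2,"yaw",np.arctan2(d[1],d[0]))
o=(n+f)/2;u=d/np.linalg.norm(d);v=np.array([-u[1],u[0]])
for nm,p in dict(grip=(.5543,.2985),sn=(.4668,.2833),sf=(.640,.3062),tp=(.5987,-.0155),gg=(.6058,-.0671)).items(): q=np.array(p)-o; print(nm,q@u,q@v)
E
```

```text
(232.42307692307693, 133.78205128205127) 78.0
(238.6153846153846, 269.75) 52.0
[0.49092268 0.10919069] [0.66492551 0.13511358] 0.17592323406873117 mid [0.5779241  0.12215214] yaw 0.14789196659064227
grip 0.0026192520074416453 0.1779039248404727
sn -0.08616536163924637 0.17576327549778623
sf 0.08851836383538662 0.17289168111433525
tp 0.0002655972189369217 -0.13921091289049273
gg -0.00031534456056822406 -0.19129385161949333
```

```bash
cat >> h.py <<'E'
O=np.array([.578,.1222]); YAW=.145
u=np.array([np.cos(YAW),np.sin(YAW)]); v=np.array([-u[1],u[0]])
def box(x,y,z): return np.r_[O+x*u+y*v,z]
def orient(p,a):
    c=[]
    for b in (a,a+np.pi,a-np.pi):
        q=planner.ik(p,down(b))
        if q is not None: c.append((abs(q[5]),b))
    return down(min(c)[1])
def plaques():
    im,_=look("top"); r=[]
    for o in objs("top","plaque1",.016,None,im):
        k=o["col"]; sat=(k.max()-k.min())/k.max()
        if o["conf"]>.4 and sat<.4 and o["c"][1]<0: r.append(o)
    return r
def pick(o):
    c=o["c"]; r=orient(np.r_[c,.1],o["yaw"]+np.pi/2)
    arm.movep(np.r_[c,.12],r); move_gripper(.065)
    hit=arm.movel(np.r_[c,.004],feed=.12,force_limit=15)
    move_gripper(0,40); arm.movel(np.r_[c,.2],feed=.25)
    print("picked",hit,readout.current_opening(),readout.current_gripper_force())
def place(x,y):
    r=orient(box(x,y,.1),YAW+np.pi/2)
    arm.movep(box(x,y,.2),r); print("over bay",readout.current_opening())
    arm.movel(box(x,y,.07),feed=.2)
    hit=arm.movel(box(x,y,.0105),feed=.08,force_limit=8)
    print("down",hit,pose()[0][2],readout.current_opening())
    move_gripper(.052); arm.movel(box(x,y,.2),feed=.25)
E
python3 - <<'E'
from h import *
P=plaques(); print(P)
o=min(P,key=lambda o:np.linalg.norm(o["c"]-[.579,-.219])); pick(o)
if readout.current_opening()>.03: place(-.033,.038)
im,_=look("top"); cv2.imwrite("pics/t2.png",cv2.resize(im[120:320,40:440,::-1],None,fx=2,fy=2)); print(readout.current_clock())
E
```

```text
[{'c': array([ 0.57766687, -0.21890569]), 'sz': array([54., 37.]), 'yaw': np.float64(1.2840412553689415), 'conf': 0.89, 'col': array([209., 190., 158.]), 'px': array([313., 200.])}, {'c': array([ 0.53749896, -0.37937122]), 'sz': array([54., 37.]), 'yaw': np.float64(2.242618526025681), 'conf': 0.64, 'col': array([206., 187., 156.]), 'px': array([376., 216.])}, {'c': array([ 0.39217062, -0.36182257]), 'sz': array([59., 40.]), 'yaw': np.float64(1.796026784401732), 'conf': 0.56, 'col': array([195., 177., 148.]), 'px': array([369., 273.])}]
picked False 0.034840664818110816 41.22773051261902
over bay 0.03527841317245375
down True 0.011043014262571545 0.034871111599202316
12.5667
```

View pics/t2.png

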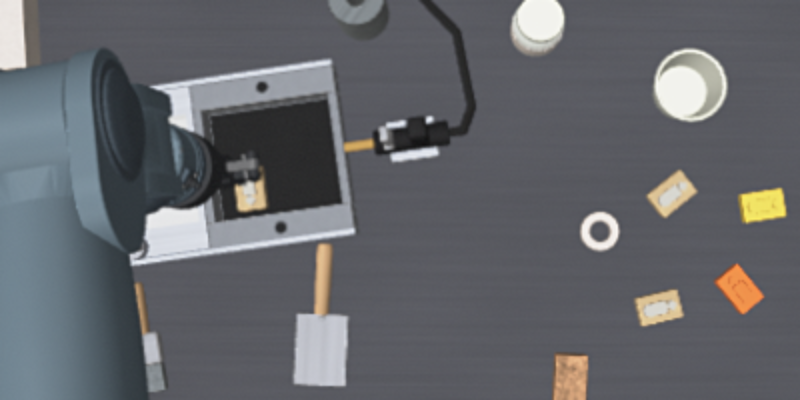

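The first plaque lies in the bay near the top-left (250,190 in the crop), and the other two are undisturbed. I'll continue with those.

```bash
python3 - <<'E'
from h import *
for s in [(-.033,-.038),(.033,0)]:
    P=[o for o in plaques()]; print([(o["c"],o["yaw"],o["sz"],o["conf"]) for o in P])
    if not P: break
    pick(P[0])
    if readout.current_opening()<.03: print("MISS"); break
    place(*s)
    if readout.current_clock()>60: break
arm.movep(box(-.03,.06,.3),orient(box(-.03,.06,.3),YAW+np.pi/2))
look("wrist","w3"); look("top","t3"); print(readout.current_clock(),[(o["c"],o["conf"]) for o in plaques()])
a=cv2.imread("pics/w3.png");b=cv2.imread("pics/t3.png")
cv2.imwrite("pics/c3.png",cv2.resize(np.hstack([a,b]),(800,300)))
E
```

```text
[(array([ 0.39288821, -0.36286368]), np.float64(1.794490689729731), array([58., 39.]), 0.88)]
picked False 0.034695614770348306 41.11858606338501
over bay 0.03465284379386415
down True 0.010959232944080643 0.035212377446055
[(array([ 0.53602155, -0.37878415]), np.float64(2.24063573601509), array([57., 39.]), 0.67)]
picked False 0.03474564130139252 41.32345676422119
over bay 0.03486930006306313
down True 0.032639992065727964 0.035074385132443514
31.4167 []
```

View pics/c3.png

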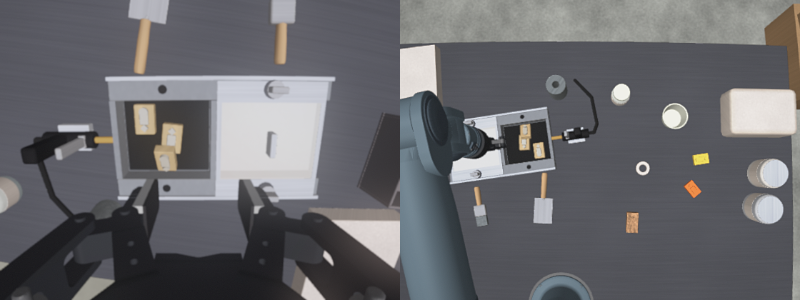

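One plaque was knocked towards the centre and the third landed partly on it. I'll zoom in.

```bash
python3 - <<'E'
import cv2
a=cv2.imread("pics/w3.png"); cv2.imwrite("pics/c4.png",cv2.resize(a[110:280,150:310],None,fx=3.5,fy=3.5,interpolation=cv2.INTER_CUBIC))
E
```

```text
(no output)
```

View pics/c4.png

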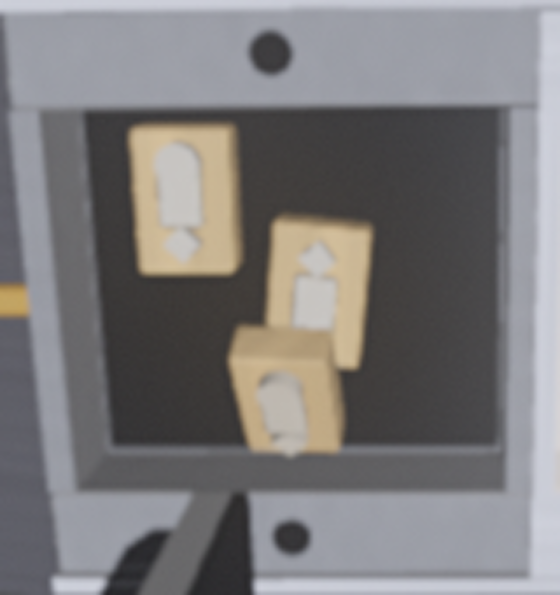

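```bash
python3 - <<'E'
from h import *
arm_ps=pose()
f=lambda p:np.array(p)/3.5+[150,110]
def b(p,z):
    w=world("wrist",f(p),z,arm_ps)[0][:2]-O; return np.round([w@u,w@v],4)
print(arm_ps[0],"p1",b((185,200),.024),"p2 corners",b((275,222),.024),b((372,226),.024),b((360,368),.024))
for p,z in [((232,330),.045),((330,330),.045),((290,395),.035),((342,450),.02),((250,450),.02),((232,360),.03)]: print(p,b(p,z))
E
```

```text
[0.53950865 0.17628669 0.29734374] p1 [-0.0356 -0.0377] p2 corners [-0.0274 -0.005 ] [-0.0258  0.0307] [0.0288 0.0251]
(232, 330) [ 0.0081 -0.0188]
(330, 330) [0.0081 0.0164]
(290, 395) [ 0.0359 -0.0004]
(342, 450) [0.0636 0.017 ]
(250, 450) [ 0.0636 -0.0192]
(232, 360) [ 0.0238 -0.0224]
```

```bash
python3 - <<'E'
from h import *
r=orient(box(.042,-.001,.1),YAW+np.pi/2)
arm.movep(box(.042,-.001,.15),r); move_gripper(.06)
hit=arm.movel(box(.042,-.001,.014),feed=.1,force_limit=8); print(hit,pose()[0][2])
move_gripper(0,40); arm.movel(box(.042,-.001,.2),feed=.15); print(readout.current_opening())
t=np.array([.56,-.22]); rt=orient(np.r_[t,.1],np.pi/2+YAW)
arm.movep(np.r_[t,.2],rt); arm.movel(np.r_[t,.06],feed=.25)
print(readout.current_opening(),arm.movel(np.r_[t,.004],feed=.08,force_limit=5),pose()[0][2])
move_gripper(.06); arm.movel(np.r_[t,.12],feed=.25)
arm.movep(box(-.03,.06,.3),orient(box(-.03,.06,.3),YAW+np.pi/2))
im,ps=look("wrist","w5"); 
for o in objs("wrist","plaque1",.022,ps,im):
    d=o["c"]-O; print("box",d@u,d@v,o["yaw"]-YAW,o["sz"],o["conf"],o["col"])
print([(o["c"],o["yaw"],o["sz"],o["conf"]) for o in plaques()]); look("top","t5"); print(readout.current_clock())
a=cv2.imread("pics/w5.png");b=cv2.imread("pics/t5.png")
cv2.imwrite("pics/c5.png",cv2.resize(np.hstack([a[80:290,100:380],b[120:330,160:440]]),(800,300)))
E
```

```text
False 0.014794529137705854
0.03560674734745321
0.0354298960673409 True 0.0072941498899943835
box -0.035781426242515194 -0.037932823475073305 -0.0026647922481659037 [56. 41.] 0.92 [191. 177. 153.]
box 0.0005852062835547304 0.009547075341989484 -0.1069090066656784 [56. 37.] 0.7 [194. 179. 155.]
box -0.08063689425588652 -0.3027137193268805 2.9300417226873123 [53. 10.] 0.63 [136. 117.  90.]
[(array([ 0.54598981, -0.21862807]), np.float64(0.140935932980836), array([55., 39.]), 0.54)]
41.225
```

View pics/c5.png

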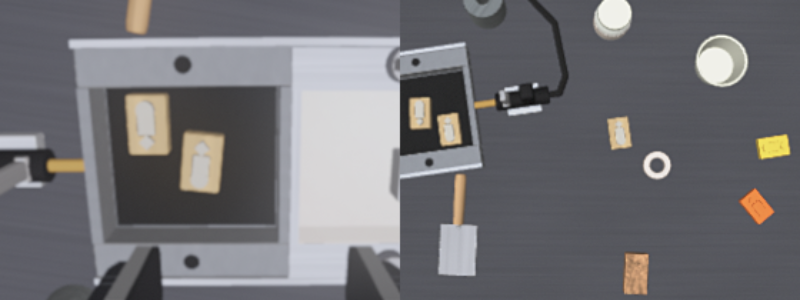

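Plaque 3 is flat on the table at (620,133) in the right half. The two in the bay lie flat, with the knocked one off centre, so I'll move that one and then place the third in the freed slot.

```bash
python3 - <<'E'
from h import *
a=YAW+np.pi/2-.107
r=orient(box(.012,.009,.1),a)
arm.movep(box(.012,.009,.15),r); move_gripper(.052)
hit=arm.movel(box(.012,.009,.0105),feed=.1,force_limit=8); print(hit,pose()[0][2])
move_gripper(0,40); arm.movel(box(.012,.009,.06),feed=.15); print(readout.current_opening())
arm.movel(box(.045,.038,.06),orient(box(.045,.038,.06),YAW+np.pi/2),feed=.1)
print(arm.movel(box(.045,.038,.0105),feed=.08,force_limit=8),pose()[0][2],readout.current_opening())
move_gripper(.052); arm.movel(box(.045,.038,.2),feed=.25)
P=plaques(); print(P); pick(P[0])
if readout.current_opening()>.03: place(-.033,.038)
arm.movep(box(-.03,.06,.3),orient(box(-.03,.06,.3),YAW+np.pi/2))
im,ps=look("wrist","w6"); 
for o in objs("wrist","plaque1",.022,ps,im):
    d=o["c"]-O; print("box",d@u,d@v,o["yaw"]-YAW,o["sz"],o["conf"],o["col"])
print(len(plaques()),readout.current_clock())
for q,z in [("cover_grip",.074),("stud_near",.096),("stud_far",.096)]:
    for o in place_of("wrist",q):
        d=world("wrist",np.array(o["centre"])*[560,420],z,ps)[0][:2]-O; print(q,o["confidence"],d@u,d@v)
E
```

```text
False 0.011233587592019045
0.03460833718579957
True 0.01106088847242848 0.03491288079554816
[{'c': array([ 0.54557892, -0.21977879]), 'sz': array([59., 42.]), 'yaw': np.float64(0.12512250686924423), 'conf': 0.56, 'col': array([196., 179., 150.]), 'px': array([313., 212.])}]
picked False 0.034663823482430696 41.08114421367645
over bay 0.03484617852894254
down True 0.011034150531305815 0.03510602241726381
box 0.030737845306034975 0.036508090810928755 -0.0023100758357241513 [55. 36.] 0.96 [194. 180. 157.]
box -0.035956375925898565 0.03688993583402802 -0.0006839996083922162 [54. 36.] 0.93 [195. 181. 157.]
box -0.034742329411794635 -0.03797383739936191 0.002598512882698578 [55. 39.] 0.84 [192. 178. 154.]
0 56.0083
cover_grip 0.76 0.0019780707086035983 0.18177234314806853
cover_grip 0.46 0.10036879716016374 0.1858074331626439
stud_near 0.66 -0.09020496734623593 0.18047287707904233
stud_far 0.84 0.086495711122105 0.17744402634032327
```

View pics/w6.png

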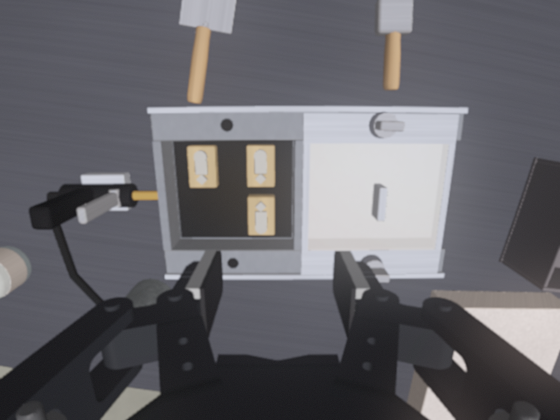

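All three plaques lie flat in the bay, at (203,167), (261,166) and (261,215). Next I'll slide the cover shut.

```bash
python3 - <<'E'
from h import *
y0=.182
arm.movep(box(0,y0,.13),orient(box(0,y0,.13),YAW+np.pi/2)); move_gripper(.05)
print(arm.movel(box(0,y0,.066),feed=.1,force_limit=8)); move_gripper(0,30)
print("open",readout.current_opening(),pose()[0])
print(arm.movel(box(0,-.004,.066),feed=.08,force_limit=12)); p=pose()[0][:2]-O; print(p@u,p@v,readout.current_ft_force())
move_gripper(.04); arm.movel(np.r_[pose()[0][:2],.15],feed=.2)
arm.movep(box(-.02,.02,.3),orient(box(-.02,.02,.3),YAW+np.pi/2))
im,ps=look("wrist","w7"); print(readout.current_clock())
for q,z in [("cover_grip",.074),("stud_near",.096),("stud_far",.096),("trigger_pad",.115),("gun_grip",.115)]:
    for o in place_of("wrist",q):
        d=world("wrist",np.array(o["centre"])*[560,420],z,ps)[0][:2]-O; print(q,o["confidence"],d@u,d@v)
E
```

```text
False
open 0.00924393544632036 [0.55231525 0.3023762  0.06686163]
True
0.0013168657913590837 0.0009910457834804494 [-0.42205811  0.93099714  3.69114952]
62.2917
cover_grip 0.74 -0.000801438737022408 0.003258056431727647
cover_grip 0.21 -0.18235913877511511 0.16457748586955157
stud_near 0.73 -0.08938760239069676 -0.0003580380339015026
stud_far 0.66 0.0890146724870144 -0.004468717779220211
trigger_pad 0.86 0.0016891064641717415 -0.1365295448543107
gun_grip 0.73 0.0019197512987581449 -0.18596674059396656
```

View pics/w7.png

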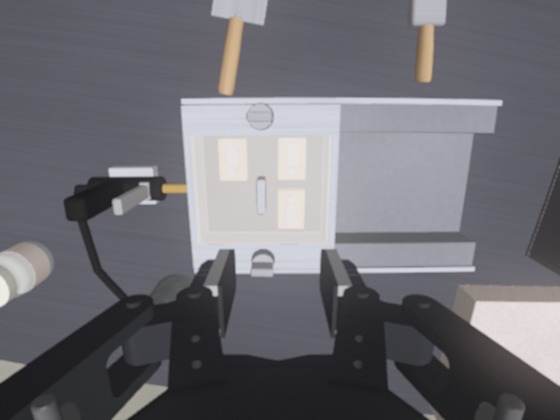

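The cover is shut at the stop, with the studs at (260,116) and (262,264), wings still along y. Next, the near stud.

```bash
cat >> h.py <<'E'
def stud(x,y=0,zg=.079):
    best=None
    for a in (YAW,YAW+np.pi,YAW-np.pi):
        q0=planner.ik(box(x,y,.07),down(a)); q1=planner.ik(box(x,y,.07),down(a-1.54))
        if q0 is None or q1 is None: continue
        d=q1[5]-q0[5]; print(a,q0[5],q1[5])
        if abs(d)<1.6 and (best is None or max(abs(q0[5]),abs(q1[5]))<best[0]): best=(max(abs(q0[5]),abs(q1[5])),a,d)
    _,a,d=best
    arm.movep(box(x,y,.15),down(a)); move_gripper(.04)
    print("down",arm.movel(box(x,y,zg),feed=.08,force_limit=8),pose()[0][2]); f0=readout.current_ft_force()
    move_gripper(0,70); print("grip",readout.current_opening(),readout.current_ft_force()-f0)
    z0=pose()[0][2]
    print("press",arm.movel(box(x,y,zg-.0118),feed=.02,force_limit=22),z0-pose()[0][2],readout.current_ft_force()-f0)
    q=np.array(readout.current_joint_positions()); q[5]+=d; arm.movej(q)
    print("turned",d,readout.current_joint_positions()[5]-q[5],readout.current_torque(),readout.current_ft_force()-f0,z0-pose()[0][2])
    move_gripper(.04); arm.pause(.2); arm.movel(np.r_[pose()[0][:2],.15],feed=.2)
E
python3 - <<'E'
from h import *
stud(-.088)
arm.movep(box(-.06,.05,.27),orient(box(-.06,.05,.27),YAW+np.pi/2))
im,ps=look("wrist","w8"); print(readout.current_clock())
cv2.imwrite("pics/c8.png",cv2.resize(im[30:330,130:430,::-1],(600,600)))
E
```

```text
0.145 1.5190397081595632 3.0590397081595633
3.286592653589793 -1.62255294543023 -0.08255294543023028
-2.996592653589793 -1.6225529454302305 -0.08255294543023073
down False 0.07949541644228698
grip 0.007973837305689154 [-3.07471508 -0.15718279  2.40590571]
press False 0.010683885561435208 [-7.58210389 -1.19817826 15.51824907]
turned 1.5399999999999998 -0.0010057703850975402 [-0.03752277  1.29714425  0.40248483] [-6.21985934  1.36711812  9.67256986] 0.01021057317679716
69.5333
```

View pics/c8.png

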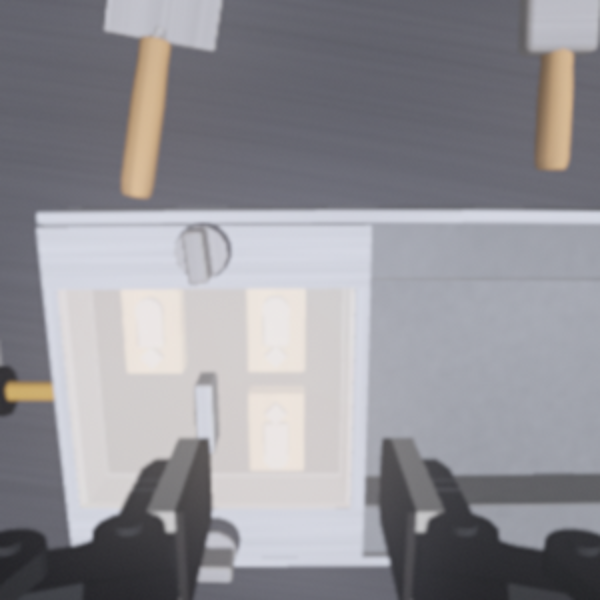

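The near stud's wing at (205,252) now lies along x. Next, the far stud, then a light touch on both tops to check they sprang back to the locked height.

```bash
python3 - <<'E'
from h import *
stud(.088)
move_gripper(0)
for x in (.088,-.088):
    r=orient(box(x,0,.12),YAW)
    arm.movep(box(x,0,.12),r); h=arm.movel(box(x,0,.086),feed=.015,force_limit=2.5); print("top",x,h,pose()[0][2]); arm.movel(box(x,0,.13),feed=.15)
arm.movep(box(-.06,-.02,.3),orient(box(-.06,-.02,.3),YAW+np.pi/2)); move_gripper(.08)
im,ps=look("wrist","w9"); print(readout.current_clock())
for q,z in [("stud_near",.092),("stud_far",.092),("trigger_pad",.115),("gun_grip",.115)]:
    for o in place_of("wrist",q):
        d=world("wrist",np.array(o["centre"])*[560,420],z,ps)[0][:2]-O; print(q,o["confidence"],d@u,d@v)
E
```

```text
0.145 1.5325244103429494 3.0725244103429503
3.286592653589793 -1.6090682432468433 -0.06906824324684369
-2.996592653589793 -1.6090682432468437 -0.06906824324684413
down False 0.07968949173342166
grip 0.008034764401284374 [-2.95225053 -0.3062725   2.35827874]
press False 0.010661964434940385 [-7.54552687 -1.62303531 12.14011182]
turned 1.5399999999999996 -0.0009197166512212723 [0.04987875 1.66539946 0.37172703] [-8.14855729  1.06164041  9.23754443] 0.009926813858806574
top 0.088 True 0.09179542624742434
top -0.088 True 0.09175782996022334
84.9167
stud_near 0.83 -0.08695991522414677 -0.001173532087667892
stud_far 0.93 0.08891086549117036 -0.0021616609068376056
trigger_pad 0.77 0.0001338748619046691 -0.1384249007247852
gun_grip 0.69 0.07905378302229794 -0.0032028384426885334
gun_grip 0.61 0.0031749300838511633 -0.18589114521350017
```

View pics/w9.png

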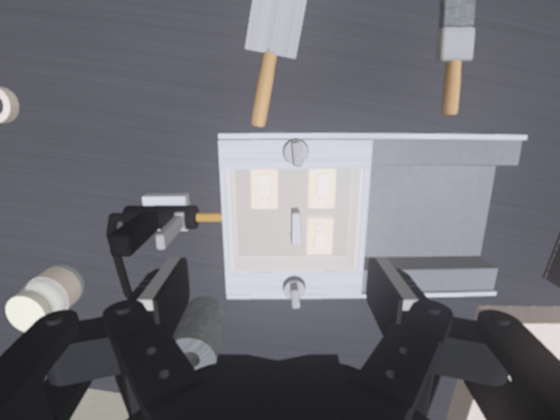

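Both stud tops touch at 91.8 mm, i.e. 4.3 mm in and locked, with the wings along x at (296,152) and (294,292). Next, the trigger.

```bash
python3 - <<'E'
from h import *
y=-.177
r=orient(box(0,y,.2),YAW+np.pi/2)
arm.movep(box(0,y,.2),r); move_gripper(.085)
print("down",arm.movel(box(0,y,.097),feed=.08,force_limit=6),pose()[0])
move_gripper(0,25); print("open",readout.current_opening(),readout.current_gripper_force(),readout.current_ft_force())
arm.pause(.3); look("wrist","w10"); arm.pause(1.0); print(readout.current_opening())
E
```

```text
down False [ 0.60415956 -0.053045    0.09768845]
open 0.04160115305813173 26.03913125116378 [-1.28585146  4.74543363  7.961901  ]
0.04187904541532768
```

View pics/w10.png

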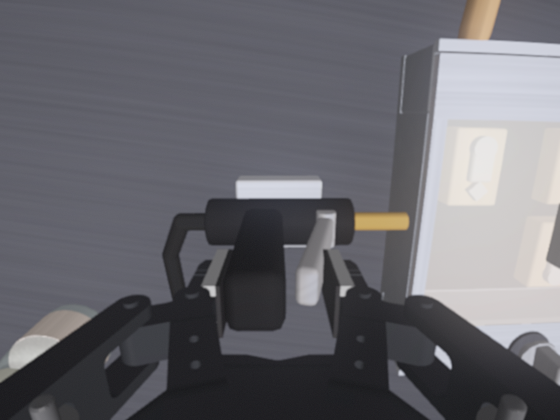

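The picture shows the trigger (315,260) clamped against the grip (258,270) at a 41.6 mm opening, so nearly home. I'll squeeze a bit harder for another 1.2 s, then let go and retreat.

```bash
python3 - <<'E'
from h import *
move_gripper(0,45); arm.pause(1.2); print(readout.current_opening(),readout.current_ft_force())
move_gripper(.085); arm.pause(.3); arm.movel(box(0,-.177,.22),feed=.15)
arm.movep(box(-.08,-.06,.3),orient(box(-.08,-.06,.3),YAW+np.pi/2)); arm.pause(.5)
im,ps=look("wrist","w11"); print(readout.current_clock())
for q,z in [("stud_near",.092),("stud_far",.092),("cover_grip",.074),("trigger_pad",.115),("gun_grip",.115)]:
    for o in place_of("wrist",q):
        d=world("wrist",np.array(o["centre"])*[560,420],z,ps)[0][:2]-O; print(q,o["confidence"],d@u,d@v)
E
```

```text
0.040542576825475345 [-0.60808431  2.83201085  7.77368098]
93.8333
stud_near 0.72 -0.08755496188391151 -0.0006298828129895173
cover_grip 0.73 0.0008149988912749091 -0.0018298126414480111
gun_grip 0.96 0.0025133365551475964 -0.18716212201606064
```

View pics/w11.png

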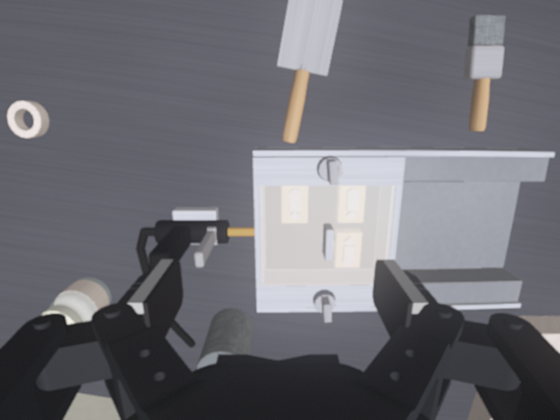

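The final view shows the cover shut, both wings along x at (332,170) and (326,305), the trigger sprung back at (207,247), and the plaques flat under the cover.

```bash
python3 -c "
from workcell import *
print(job.job_done())"
```

```text
the job is handed in; nothing more can be done
None
```

I handed the job in at about 94 s of the 200 s limit: the three plaques found (plaque 4 was absent) lie flat and fish up in the shut box, both studs checked locked at about 4.3 mm in, and the trigger was squeezed to about 40.5 mm, held over a second and released; the judge's verdict was not shown.

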